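# Engage the drive pin of the tincture press and take a stroke

## Task

Get the tincture press biting: take the red-knobbed drive pin from its wooden block, put it through the hole in the press's round aluminium head plate and, leaning on it only gently, slide it round with the plate until you feel it drop into a slot of the nut hidden underneath and its collar sits fully down on the plate. Only then lay hands on the lever, because a half-seated pin chips the nut, and swing it an eighth of a turn clockwise (seen from above) so that the nut goes round with it; let go, leave the pin fully home, and do not disturb the bottles and the jar.

Things in the scene. Friction and masses are not known exactly. Their poses are not given: they have to be found in the camera images.
- pin: the loose drive pin, upright, 60 to 130 g. Origin on its axis at the underside of its collar, z up. Above the origin: steel collar of 24 mm diameter, 5 mm thick, then a red knob of 20 mm diameter up to 39 mm above the origin (grip the knob). Below: the shaft. At the start it stands in a blind hole of the wooden block, collar resting on the block's top (46 mm above the table).
- pin_tip (a point): centre of the pin's foot, 26 mm below the pin's origin. The shaft is steel, 12 mm diameter, its foot chamfered 2 mm. A few newtons are enough to feel with; forced against the press with more than 35 N in all (push, rubbing and sideways together) it marks the nut.
- pin_block: beech block, fixed to the table, 110 x 70 x 46 mm (x, y, z), origin at the centre of its underside. The pin's hole (14 mm diameter, 34 mm deep) lies at x = -30 mm, y = 0; its two other holes are empty.
- press: table-top screw press, fixed to the table: green dish of 196 mm diameter with a spout to its own -x, slatted basket of 157 mm diameter, a steel screw of 23 mm diameter up the middle, its top 272 mm above the table. Origin at the table, on the screw's axis, z up.
- screw_axis (a point): point on the vertical axis of the screw, at the height of the head plate's top face (217 mm above the table). Head, lever and nut all turn about this axis.
- head (a joint): angle of the head plate with its lever, rad, growing = clockwise seen from above. While the pin is in no slot of the nut the head turns easily (about 0.06 N m) both ways, at least a third of a turn, so a pin standing in its hole and moved round the axis carries the head along.
- pin_hole (a point): centre of the round through hole in the aluminium head plate, at the plate's top face; turns with the head. Hole 14 mm diameter, 50 mm from the screw's axis. The plate is level, 12 mm thick, about 150 mm across.
- crown_top (a point): point on the screw's axis at the height of the nut's crown: a flat ring hidden under the head plate, its top 14 mm below the plate's top. It has 8 radial slots 45 degrees apart, 15 mm wide, 16 mm deep. Where they stand is neither seen nor measured; at the start none is under the hole. On the crown the pin's collar stays 12 mm above the plate, in a slot it comes down onto it.
- lever: the lever, a level steel bar of 16 mm diameter with a black sleeve of 19 mm, fixed to the head. Origin on the screw's axis at the table; the bar runs along this body's +y, centre line 231 mm above the table, bare from 76 to 142 mm and sleeved from 142 to 227 mm out. Can be gripped from above from 100 mm out. The pin hole lies along this body's -x, a quarter turn from the lever.
- lever_grip (a point): point on the centre line of the lever's sleeve, 170 mm from the screw's axis
- nut (a joint): how far the nut has been turned since the start, rad, 0 at the start, growing = clockwise seen from above (pressing). It tells nothing of where the slots are. The nut is stiff: about 2 N m turns it, which is 12 N at the lever grip and 40 N at the pin; it stays where it is left.
- bottle_a: amber glass bottle with a black cap, 48 mm diameter, 105 mm high; origin at the centre of its underside
- bottle_b: a second amber bottle like the first; origin at the centre of its underside
- jar: green glass jar with a steel lid, 84 mm diameter, 115 mm high; origin at the centre of its underside

How it is judged (in metres and radians):
On the way, in this order (a step that is already met when the one before it is completed fails the run):
1. the pin is fully home in the head plate (collar within 2.5 mm of the plate, pin within 4 mm of the hole's centre), the lever not yet used and the nut still unturned (z of pin in the frame of pin_hole below 0.0025 m and horizontal distance between pin and pin_hole below 0.004 m and value of joint nut below 0.1 rad), for 0.2 s.
2. the lever has driven the nut clockwise by more than 0.5 rad with the pin in place (value of joint nut above 0.5 rad and z of pin in the frame of pin_hole below 0.004 m), for 0.1 s.
At the end, for the whole second after the job is handed in: The nut has been turned clockwise by an eighth of a turn (0.55 to 1.05 rad), the pin stands in the head plate's hole and the slot beneath with its collar down on the plate (within 3 mm; within 4 mm of the hole's centre; upright), and head and pin are at rest and released (value of joint nut between 0.55 and 1.05 rad and z of pin in the frame of pin_hole below 0.003 m and horizontal distance between pin and pin_hole below 0.004 m and angle between pin's own z axis and vertical below 0.15 rad and linear speed of pin below 0.02 m/s and velocity of joint head between -0.05 and 0.05 rad/s); the robot touches nothing.
It fails at once if the lever is touched while the pin is not yet home (contact force between any of the fingers, the arm and lever above 1 N and z of pin in the frame of pin_hole above 0.004 m).
It fails at once if the pin is forced against the press with more than 35 N (other than by the lever driving it) (contact force between pin and press above 35 N and contact force between each of the fingers, the arm and lever below 0.5 N and value of joint nut below 0.1 rad).
It fails at once if a bottle or the jar is moved by more than 30 mm or tipped (distance of any of bottle_a, bottle_b, jar from where it was at the start of the episode above 0.03 m or angle between any of bottle_a, bottle_b, jar's own z axis and vertical above 0.3 rad).
It also fails if it takes over 72 s, if anything falls off the work surface, if the arm or the gripper's body presses on something with over 40 N, if the wrist force passes 120 N, or if a joint passes its speed limit or range.

## Robot

A 6-joint arm with a two-finger parallel gripper is mounted at the origin on the work surface. World frame = base frame: x ahead of the robot, y to its left, z up, the work surface at z = 0. Lengths are in m, angles in degrees, forces in N, time in s.
With the tool pointing down it reaches from about 0.375 to 0.9 m from the base axis. Payload 3.1 kg.
Tool frame: the origin (TCP) lies at the very end of the fingers, on their centre line; the grasp point (between the pads) lies 19 mm behind it; z points along the fingers, y is the line along which they close (so a half turn about z gives the same grasp; the last joint's range is limited). The gripper opens to 87 mm and grips with 3 to 60 N. Pads are 19 mm wide; open, the fingers measure 117 mm over their backs; the gripper's body (75 mm by 190 mm) begins 51 mm behind the grasp point.
Start: joints at [66.033, 30.224, 82.088, -0, 67.689, -10.227], TCP at [0.148, 0.607, 0.2] pointing down, gripper open.
Joint ranges: [-176.69, 176.69], [-43.24, 126.21], [12.49, 139.97], [-82, 262], [0, 151.66], [-163.58, 163.58]. Speed limits (degrees/s): [159.86, 159.86, 180, 180, 180, 180].

## Interface

Orientations are given as a 3x3 rotation matrix whose columns are the frame's x, y, z axes.
In Python, from rig import bot gives the robot as it stands.
- The arm moves only by the tool move_arm, never from a script. Its argument "increments" is a list of rows, each an object with "xyz": the shift along the tool's x, y, z in mm, a list of three; "roll": the turn about the tool's z in rad; "grip": the opening in per cent of the stroke, from 0 (shut) to 100 (fully open). A call has 1 to 5 rows; each row shifts and turns the commanded pose from where the row before left it, along the tool's axes as they then stand; what a row does not reach is not made up. A row lasts 1/12 s, in which the tool goes at most 41.7 mm and 7.16 degrees, less where a joint would pass 70% of its speed; a pose out of reach is approached as far as the arm can. A call is refused whole if a number of a shift passes 41.7 or a number of a turn 0.125, either way. A call with a gripper value outside its range is refused whole. The fingers move at their own pace and stop on an object; the grip force is fixed at half the most. Time passes only in rows, so rows that do not move let the fingers close. It gives the time, the measured TCP pose, the force, the opening and the grip force at its end, in the units of the state.
- bot.read_state(): the state, without advancing time (a new reading comes with each control period).
- bot.capture(name): name is "scene" or "top"; returns (picture, depth): 384x512x3 uint8, red, green, blue; 384x512 float32, m along the optical axis (not along the pixel's ray), 0 where there is no reading.
- bot.camera_model(name): a dict with "intrinsics" (3x3 intrinsics, pixels), "rvec" (rotation vector, rad) and "tvec" (3), from world to camera coordinates, as OpenCV has them. Camera axes: x right, y down, z forward; pixel columns grow to the right and rows downward; lengths in m; the calibration is good to about 2 mm. A picture is of the moment at which its call begins. camera_model takes no time and is no camera call.
- bot.hand_in(): hands the job in; it is judged then, once.
Trained networks look in the newest picture that a camera, given by its name, has taken for a name from the list of things; names that differ only in an ending like _2 or _b are one class to them, and where a whole thing is asked for, a point or a joint stands for the part that bears it (a point fixed in the world has none). Each returns a list of dicts, best first, with "conf" (0 to 1); they miss things now and then, are a little off and sometimes report something else, mostly with a low value. They report only what shows in the picture. A call takes as long as a camera call.
- bot.spot_in(label, camera): "at" ([x, y, z] in m, in the coordinates of the camera as it stood for that picture, good to about 4 mm: the middle of the surface that is visible of it).
- bot.trace(label, camera): "mask" (384x512 bool, what is visible of it).
The state is a dict: "time_s": time; "joint_positions": joint angles; "qvel": joint speeds; "tau": joint torques, N m; "position": TCP position; "tcp_rot": TCP orientation; "force": force on the tool from outside, world axes, zero at the start; "moment": the same for the moment, N m; "opening": opening from 0.0 (shut) to 1.0 (fully open); "grasp_force": force on a finger pad.
Only numpy, scipy, OpenCV 4.12 (cv2) and the standard library are available. Lean on these libraries where they do the work, as an engineer would, in place of code of your own. Each camera call takes 0.05 s, during which the arm holds its last target. There are 200 camera calls.

## Working session

There is one attempt and no reset: what is moved stays moved. The work goes in short steps, Python scripts to look and compute and a tool call to move; the robot and the scene stay as the last step left them, time stands still between calls to the robot, and variables do not carry over. Pictures are saved under pics/ and viewed, at most 10 in all, crops included, and the job is handed in when it is done.

Besides the shell and the picture viewer there is one more tool, called after ">>>" by a JSON object that holds its "method" and its "body", one argument or row to a line. move_arm: Moves the arm, as the interface text tells. Its arguments: {"type":"object","properties":{"increments":{"type":"array"}},"required":["increments"]}

```bash
mkdir -p pics
cat > h.py <<'E'
import numpy as np, cv2
from rig import bot
def cam(n):
    m=bot.camera_model(n); R=cv2.Rodrigues(np.array(m["rvec"],float))[0]
    return np.array(m["intrinsics"],float).reshape(3,3),R,np.array(m["tvec"],float).ravel()
def c2w(n,p):
    K,R,t=cam(n); return R.T@(np.array(p)-t)
def cloud(n,d,mask):
    K,R,t=cam(n); v,u=np.nonzero(mask&(d>0)); z=d[v,u]
    P=np.stack([(u-K[0,2])/K[0,0]*z,(v-K[1,2])/K[1,1]*z,z],1)
    return (P-t)@R
E
python3 - <<'E'
from h import *
ims=[]
for n in("scene","top"):
    im,d=bot.capture(n); np.save(f"d_{n}.npy",d); ims.append(im)
    for l in("pin","pin_block","press","lever","pin_hole","lever_grip","bottle_a","jar"):
        r=bot.spot_in(l,n)
        print(n,l,[(round(x["conf"],2),c2w(n,x["at"]).round(3).tolist()) for x in r[:3]])
    K,R,t=cam(n); print(n,"cam at",(-R.T@t).round(3), "fwd",R[2].round(2))
    cv2.imwrite(f"pics/{n}.png",cv2.cvtColor(im,cv2.COLOR_RGB2BGR))
s=bot.read_state(); print(s)
E
```

```text
scene pin [(0.39, [0.497, -0.364, 0.074])]
scene pin_block [(0.86, [0.529, -0.353, 0.043])]
scene press [(0.84, [0.598, -0.007, 0.218])]
scene lever [(0.75, [0.535, -0.349, 0.045]), (0.59, [0.531, 0.12, 0.237]), (0.2, [0.576, -0.011, 0.224])]
scene pin_hole [(0.8, [0.569, -0.014, 0.222]), (0.45, [0.569, 0.366, 0.072]), (0.15, [0.6, -0.006, 0.221])]
scene lever_grip [(0.78, [0.527, 0.119, 0.241])]
scene bottle_a [(0.85, [0.419, 0.369, 0.066]), (0.66, [0.571, 0.369, 0.07])]
scene jar [(0.66, [0.743, -0.218, 0.098])]
scene cam at [1.248 0.33  1.425] fwd [-0.45 -0.22 -0.86]
top pin [(0.45, [0.491, -0.361, 0.082])]
top pin_block [(0.56, [0.528, -0.354, 0.043])]
top press [(0.85, [0.542, -0.024, 0.211])]
top lever [(0.61, [0.526, 0.119, 0.239])]
top pin_hole [(0.61, [0.555, -0.016, 0.215]), (0.22, [0.543, -0.023, 0.217])]
top lever_grip [(0.65, [0.526, 0.12, 0.245])]
top bottle_a [(0.95, [0.553, 0.358, 0.076]), (0.65, [0.412, 0.358, 0.074])]
top jar [(0.96, [0.713, -0.225, 0.116])]
top cam at [ 0.427 -0.015  1.315] fwd [ 0.14 -0.   -0.99]
{'time_s': 0.9, 'joint_positions': array([ 6.60330584e+01,  3.02212794e+01,  8.20874639e+01,  5.97193980e-04,
        6.76898269e+01, -1.02289263e+01]), 'qvel': array([-0.01191731, -0.11966837,  0.01205036, -0.044679  , -0.07852255,
        0.03551174]), 'tau': array([ 3.99689470e-04, -4.39998507e+01, -1.76990801e+01,  6.34151325e-02,
        5.01505262e-02, -2.20272449e-05]), 'position': array([0.14840364, 0.60710409, 0.2003736 ]), 'tcp_rot': array([[-9.71390826e-01,  2.37486553e-01,  1.32495627e-06],
       [ 2.37486553e-01,  9.71390826e-01,  2.67189189e-05],
       [ 5.05833359e-06,  2.62691720e-05, -1.00000000e+00]]), 'force': array([0.65808859, 0.75973035, 0.16412134]), 'moment': array([-0.08184967, -0.00308842,  0.00278348]), 'grasp_force': 0.0, 'opening': 1.0013611002987075}
```

View pics/top.png

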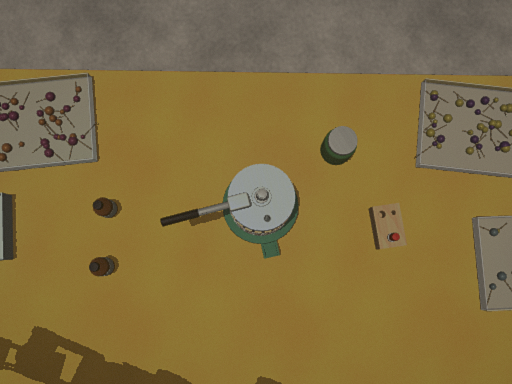

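View pics/scene.png

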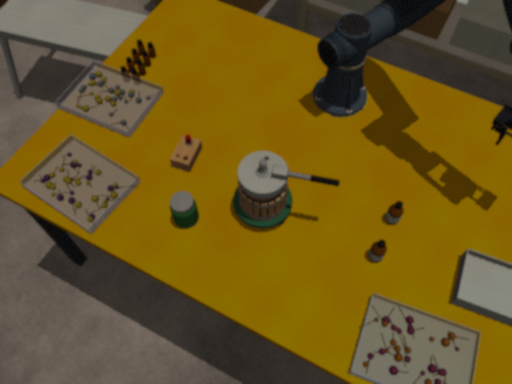

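Run:
```python
from h import *
for n in("top","scene"):
    im=cv2.cvtColor(cv2.imread(f"pics/{n}.png"),cv2.COLOR_BGR2RGB); d=np.load(f"d_{n}.npy")
    hsv=cv2.cvtColor(im,cv2.COLOR_RGB2HSV)
    P=np.full(im.shape,np.nan); P[d>0]=cloud(n,d,np.ones_like(d,bool))
    x,y,z=P[...,0],P[...,1],P[...,2]
    red=((hsv[...,0]<8)|(hsv[...,0]>172))&(hsv[...,1]>140)&(hsv[...,2]>60)
    for nm,m in(("red",red&(y<-.25)&(z>.05)),("redtop",red&(z>.079)&(y<-.25)),("screwtop",(z>.262)&(z<.28)&(np.hypot(x-.55,y+.01)<.06)),
      ("plate",(z>.211)&(z<.222)&(np.hypot(x-.55,y+.01)<.1)),("lever",(z>.225)&(z<.26)&(y>.07)&(y<.25)&(abs(x-.53)<.06)),("block",(z>.041)&(z<.051)&(y<-.28)&(y>-.45)&(x<.62)&(x>.42))):
        q=P[m]
        if len(q): 
            r=cv2.minAreaRect(q[:,:2].astype(np.float32)*1000)
            print(n,nm,len(q),q.mean(0).round(4),q.min(0).round(3),q.max(0).round(3),np.round(r[0],1),np.round(r[1],1),round(r[2],1))
```

```text
top red 45 [ 0.4909 -0.3658  0.0847] [ 0.482 -0.375  0.08 ] [ 0.499 -0.358  0.091] [ 491.4 -365.9] [15.8 17.4] 50.2
top redtop 45 [ 0.4909 -0.3658  0.0847] [ 0.482 -0.375  0.08 ] [ 0.499 -0.358  0.091] [ 491.4 -365.9] [15.8 17.4] 50.2
top screwtop 89 [ 0.5692 -0.0311  0.2715] [ 0.559 -0.041  0.264] [ 0.58  -0.022  0.276] [569.5 -31.2] [21.8 19.1] 0.3
top plate 2849 [ 0.5695 -0.0357  0.2168] [ 0.494 -0.105  0.211] [0.643 0.043 0.222] [567.6 -30. ] [148.8 146.1] 45.6
top lever 451 [0.5232 0.1304 0.2378] [0.501 0.071 0.228] [0.547 0.188 0.244] [524.4 128.7] [ 19.1 121.2] 15.4
top block 1021 [ 0.5214 -0.3612  0.0459] [ 0.463 -0.405  0.041] [ 0.579 -0.319  0.051] [ 520.8 -361.9] [109.8  72.4] 9.1
scene red 16 [ 0.4955 -0.3621  0.0833] [ 0.49  -0.371  0.06 ] [ 0.501 -0.354  0.093] [ 495.7 -362.5] [10.6 16.3] 6.7
scene redtop 14 [ 0.4961 -0.3626  0.0855] [ 0.491 -0.371  0.079] [ 0.501 -0.354  0.093] [ 496.6 -362.9] [17.6  8.9] 84.9
scene screwtop 54 [ 0.5715 -0.0294  0.2715] [ 0.559 -0.041  0.262] [ 0.581 -0.019  0.277] [570.2 -30. ] [21.5 21.5] 84.1
scene plate 1164 [ 0.5771 -0.0339  0.2184] [ 0.493 -0.106  0.211] [0.646 0.044 0.222] [570.  -30.5] [152.2 144.2] 31.1
scene lever 261 [0.5273 0.131  0.2392] [0.502 0.071 0.226] [0.552 0.189 0.248] [525.2 127.7] [ 22.3 124.3] 14.9
scene block 408 [ 0.5246 -0.3591  0.0469] [ 0.463 -0.405  0.041] [ 0.581 -0.318  0.051] [ 522.5 -361.1] [115.3  73.2] 8.2
```

The top view shows the press with the plate hole at about (267,218) and screw (262,195), lever to the left, pin block at (390,226) with the red knob at (394,237), bottles at left and the jar at (340,140). The scene view agrees with it. Estimated positions: screw axis (0.570,-0.030), lever about 16° from +y, pin (0.491,-0.366).

I'll lift and roll, then travel to above the pin.

>>> {"method": "move_arm", "body": {
  "increments": [
    {"xyz": [0, 0, -40], "roll": 0.125, "grip": 100},
    {"xyz": [0, 0, -40], "roll": 0.125, "grip": 100},
    {"xyz": [0, 0, -40], "roll": 0.125, "grip": 100},
    {"xyz": [0, 0, -40], "roll": 0.125, "grip": 100},
    {"xyz": [0, 0, 0], "roll": 0.125, "grip": 100}
  ]
}}

```text
time_s: 1.32
position: [0.1501, 0.6113, 0.3708]
tcp_rot: [[-0.644, 0.765, 0.008], [0.765, 0.644, 0.017], [0.008, 0.017, -1.0]]
force: [0.6, 0.4, 1.5]
opening: 0.999
grasp_force: 0.0
```

>>> {"method": "move_arm", "body": {
  "increments": [
    {"xyz": [0, 0, 0], "roll": 0.125, "grip": 100},
    {"xyz": [0, 0, 0], "roll": 0.125, "grip": 100},
    {"xyz": [0, 0, 0], "roll": 0.125, "grip": 100},
    {"xyz": [0, 0, 0], "roll": 0.125, "grip": 100},
    {"xyz": [0, 0, 0], "roll": 0.125, "grip": 100}
  ]
}}

```text
time_s: 1.73
position: [0.1483, 0.607, 0.3603]
tcp_rot: [[-0.075, 0.997, -0.0], [0.997, 0.075, -0.0], [-0.0, -0.0, -1.0]]
force: [0.0, 0.5, 0.8]
opening: 0.995
grasp_force: 0.0
```

>>> {"method": "move_arm", "body": {
  "increments": [
    {"xyz": [0, 0, 0], "roll": 0.125, "grip": 100},
    {"xyz": [0, 0, 0], "roll": 0.125, "grip": 100},
    {"xyz": [0, 0, 0], "roll": 0.125, "grip": 100},
    {"xyz": [0, 0, 0], "roll": 0.125, "grip": 100},
    {"xyz": [0, 0, 0], "roll": 0.125, "grip": 100}
  ]
}}

```text
time_s: 2.15
position: [0.1483, 0.607, 0.3603]
tcp_rot: [[0.523, 0.852, -0.0], [0.852, -0.523, -0.0], [-0.0, -0.0, -1.0]]
force: [0.0, 0.8, 1.0]
opening: 1.005
grasp_force: 0.0
```

>>> {"method": "move_arm", "body": {
  "increments": [
    {"xyz": [0, 0, 0], "roll": 0.125, "grip": 100},
    {"xyz": [0, 0, 0], "roll": 0.125, "grip": 100},
    {"xyz": [0, 0, 0], "roll": 0.125, "grip": 100},
    {"xyz": [0, 0, 0], "roll": 0.125, "grip": 100},
    {"xyz": [0, 0, 0], "roll": 0.12, "grip": 100}
  ]
}}

```text
time_s: 2.57
position: [0.1483, 0.607, 0.3603]
tcp_rot: [[0.921, 0.39, -0.0], [0.39, -0.921, -0.0], [-0.0, 0.0, -1.0]]
force: [-0.2, -0.7, 0.4]
opening: 1.001
grasp_force: 0.0
```

>>> {"method": "move_arm", "body": {
  "increments": [
    {"xyz": [0, 0, 0], "roll": 0.125, "grip": 100},
    {"xyz": [0, 0, 0], "roll": 0, "grip": 100}
  ]
}}

```text
time_s: 2.73
position: [0.1484, 0.607, 0.3603]
tcp_rot: [[0.961, 0.276, -0.0], [0.276, -0.961, -0.0], [-0.0, 0.0, -1.0]]
force: [0.2, -0.6, -0.3]
opening: 1.001
grasp_force: 0.0
```

>>> {"method": "move_arm", "body": {
  "increments": [
    {"xyz": [15.8, 37.2, 0], "roll": 0, "grip": 100},
    {"xyz": [15.8, 37.2, 0], "roll": 0, "grip": 100},
    {"xyz": [15.8, 37.2, 0], "roll": 0, "grip": 100},
    {"xyz": [15.8, 37.2, 0], "roll": 0, "grip": 100},
    {"xyz": [15.8, 37.2, 0], "roll": 0, "grip": 100}
  ]
}}

```text
time_s: 3.15
position: [0.2766, 0.4489, 0.3604]
tcp_rot: [[0.959, 0.282, 0.0], [0.282, -0.959, 0.0], [0.0, -0.0, -1.0]]
force: [0.6, 0.2, -0.4]
opening: 1.001
grasp_force: 0.0
```

>>> {"method": "move_arm", "body": {
  "increments": [
    {"xyz": [15.8, 37.2, 0], "roll": 0, "grip": 100},
    {"xyz": [15.8, 37.2, 0], "roll": 0, "grip": 100},
    {"xyz": [15.8, 37.2, 0], "roll": 0, "grip": 100},
    {"xyz": [15.8, 37.2, 0], "roll": 0, "grip": 100},
    {"xyz": [15.8, 37.2, 0], "roll": 0, "grip": 100}
  ]
}}

```text
time_s: 3.57
position: [0.4044, 0.292, 0.3607]
tcp_rot: [[0.96, 0.282, 0.001], [0.282, -0.96, 0.0], [0.001, -0.0, -1.0]]
force: [1.2, 0.4, -0.4]
opening: 1.002
grasp_force: 0.0
```

>>> {"method": "move_arm", "body": {
  "increments": [
    {"xyz": [15.8, 37.2, 0], "roll": 0, "grip": 100},
    {"xyz": [15.8, 37.2, 0], "roll": 0, "grip": 100},
    {"xyz": [15.8, 37.2, 0], "roll": 0, "grip": 100},
    {"xyz": [-10.5, 39, 0], "roll": 0, "grip": 100},
    {"xyz": [-10.5, 39, 0], "roll": 0, "grip": 100}
  ]
}}

```text
time_s: 3.98
position: [0.4828, 0.117, 0.3601]
tcp_rot: [[0.96, 0.282, 0.0], [0.282, -0.96, -0.0], [0.0, 0.0, -1.0]]
force: [1.0, 0.3, -0.2]
opening: 0.998
grasp_force: 0.0
```

>>> {"method": "move_arm", "body": {
  "increments": [
    {"xyz": [-10.5, 39, 0], "roll": 0, "grip": 100},
    {"xyz": [-10.5, 39, 0], "roll": 0, "grip": 100},
    {"xyz": [-10.5, 39, 0], "roll": 0, "grip": 100},
    {"xyz": [-10.5, 39, 0], "roll": 0, "grip": 100},
    {"xyz": [-10.5, 39, 0], "roll": 0, "grip": 100}
  ]
}}

```text
time_s: 4.4
position: [0.4851, -0.0849, 0.3606]
tcp_rot: [[0.96, 0.282, 0.001], [0.282, -0.96, -0.0], [0.001, 0.0, -1.0]]
force: [0.6, 0.2, -0.4]
opening: 1.004
grasp_force: 0.0
```

>>> {"method": "move_arm", "body": {
  "increments": [
    {"xyz": [-10.5, 39, 0], "roll": 0, "grip": 100},
    {"xyz": [-10.5, 39, 0], "roll": 0, "grip": 100},
    {"xyz": [-10.5, 39, 0], "roll": 0, "grip": 100},
    {"xyz": [-10.5, 39, 0], "roll": 0, "grip": 100},
    {"xyz": [-10.5, 39, 0], "roll": 0, "grip": 100}
  ]
}}

```text
time_s: 4.82
position: [0.4889, -0.2869, 0.3605]
tcp_rot: [[0.96, 0.281, 0.0], [0.281, -0.96, -0.0], [0.0, 0.0, -1.0]]
force: [0.9, -0.5, -0.2]
opening: 0.999
grasp_force: 0.0
```

>>> {"method": "move_arm", "body": {
  "increments": [
    {"xyz": [-10.5, 39, 0], "roll": 0, "grip": 100},
    {"xyz": [-10.5, 39, 0], "roll": 0, "grip": 100},
    {"xyz": [0, 0, 0], "roll": 0, "grip": 100}
  ]
}}

```text
time_s: 5.07
position: [0.4901, -0.3737, 0.3592]
tcp_rot: [[0.961, 0.275, -0.0], [0.275, -0.961, -0.005], [-0.001, 0.004, -1.0]]
force: [-0.8, 0.1, 0.9]
opening: 0.997
grasp_force: 0.0
```

>>> {"method": "move_arm", "body": {
  "increments": [
    {"xyz": [0, 0, 40], "roll": 0, "grip": 100},
    {"xyz": [0, 0, 40], "roll": 0, "grip": 100},
    {"xyz": [0, 0, 40], "roll": 0, "grip": 100},
    {"xyz": [0, 0, 40], "roll": 0, "grip": 100},
    {"xyz": [0, 0, 40], "roll": 0, "grip": 100}
  ]
}}

```text
time_s: 5.48
position: [0.4908, -0.3654, 0.159]
tcp_rot: [[0.96, 0.281, 0.001], [0.281, -0.96, -0.001], [0.0, 0.001, -1.0]]
force: [-0.8, -0.7, -0.4]
opening: 0.998
grasp_force: 0.0
```

>>> {"method": "move_arm", "body": {
  "increments": [
    {"xyz": [0, 0, 40], "roll": 0, "grip": 100},
    {"xyz": [0, 0, 10], "roll": 0, "grip": 100},
    {"xyz": [0, 0, 0], "roll": 0, "grip": 100},
    {"xyz": [0, 0, 0], "roll": 0, "grip": 100}
  ]
}}

```text
time_s: 5.82
position: [0.4915, -0.3662, 0.1112]
tcp_rot: [[0.96, 0.279, 0.001], [0.279, -0.96, -0.001], [0.001, 0.001, -1.0]]
force: [0.4, 0.1, 0.5]
opening: 1.001
grasp_force: 0.0
```

Run:
```python
from h import *
s=bot.read_state(); print(s["position"].round(4),s["force"].round(2))
for n in("scene","top"):
    im,d=bot.capture(n); hsv=cv2.cvtColor(im,cv2.COLOR_RGB2HSV)
    P=np.full(im.shape,np.nan); P[d>0]=cloud(n,d,np.ones_like(d,bool))
    red=((hsv[...,0]<8)|(hsv[...,0]>172))&(hsv[...,1]>140)&(hsv[...,2]>40)&(P[...,1]<-.25)&(P[...,2]>.05)&(P[...,2]<.1)
    print(n,red.sum(),P[red].mean(0) if red.any() else '')
    if n=="scene":
        cv2.imwrite("pics/s2.png",cv2.resize(cv2.cvtColor(im[100:200,120:260],cv2.COLOR_RGB2BGR),None,fx=5,fy=5,interpolation=2))
```

```text
[ 0.4915 -0.3662  0.1112] [0.35 0.12 0.52]
scene 32 [ 0.49719593 -0.36178114  0.07549824]
top 0
```

View pics/s2.png

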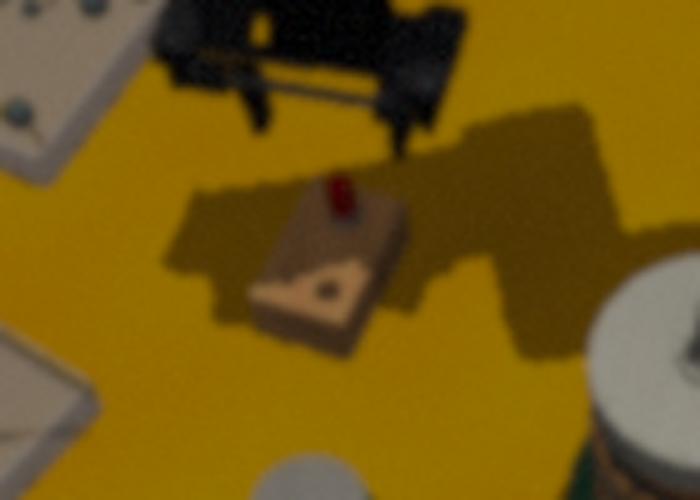

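The crop shows the knob at (340,195), midway between and below the fingertips at (255,120) and (400,150). That's aligned, so I'll descend and close.

>>> {"method": "move_arm", "body": {
  "increments": [
    {"xyz": [0, 0, 25], "roll": 0, "grip": 100},
    {"xyz": [0, 0, 20], "roll": 0, "grip": 100},
    {"xyz": [0, 0, 10], "roll": 0, "grip": 60},
    {"xyz": [0, 0, 0], "roll": 0, "grip": 30},
    {"xyz": [0, 0, 0], "roll": 0, "grip": 30}
  ]
}}

```text
time_s: 6.33
position: [0.4916, -0.3664, 0.0567]
tcp_rot: [[0.96, 0.278, 0.001], [0.278, -0.96, -0.002], [0.001, 0.002, -1.0]]
force: [0.1, -0.3, 0.1]
opening: 0.852
grasp_force: 0.0
```

>>> {"method": "move_arm", "body": {
  "increments": [
    {"xyz": [0, 0, 0], "roll": 0, "grip": 0},
    {"xyz": [0, 0, 0], "roll": 0, "grip": 0},
    {"xyz": [0, 0, 0], "roll": 0, "grip": 0},
    {"xyz": [0, 0, 0], "roll": 0, "grip": 0}
  ]
}}

```text
time_s: 6.67
position: [0.4912, -0.3661, 0.0562]
tcp_rot: [[0.961, 0.278, 0.001], [0.278, -0.961, -0.001], [0.001, 0.001, -1.0]]
force: [-0.3, -0.4, -1.1]
opening: 0.551
grasp_force: 0.0
```

>>> {"method": "move_arm", "body": {
  "increments": [
    {"xyz": [0, 0, 0], "roll": 0, "grip": 0},
    {"xyz": [0, 0, 0], "roll": 0, "grip": 0},
    {"xyz": [0, 0, 0], "roll": 0, "grip": 0},
    {"xyz": [0, 0, 0], "roll": 0, "grip": 0},
    {"xyz": [0, 0, 0], "roll": 0, "grip": 0}
  ]
}}

```text
time_s: 7.08
position: [0.491, -0.366, 0.0554]
tcp_rot: [[0.961, 0.278, 0.0], [0.278, -0.961, -0.001], [0.0, 0.001, -1.0]]
force: [0.4, -0.4, 0.5]
opening: 0.209
grasp_force: 29.9
```

>>> {"method": "move_arm", "body": {
  "increments": [
    {"xyz": [0, 0, 0], "roll": 0, "grip": 0},
    {"xyz": [0, 0, 0], "roll": 0, "grip": 0},
    {"xyz": [0, 0, 0], "roll": 0, "grip": 0}
  ]
}}

```text
time_s: 7.33
position: [0.491, -0.3659, 0.0554]
tcp_rot: [[0.961, 0.278, 0.0], [0.278, -0.961, -0.0], [0.0, 0.001, -1.0]]
force: [-0.5, -0.6, 0.1]
opening: 0.212
grasp_force: 29.9
```

>>> {"method": "move_arm", "body": {
  "increments": [
    {"xyz": [0, 0, -15], "roll": 0, "grip": 0},
    {"xyz": [0, 0, -40], "roll": 0, "grip": 0},
    {"xyz": [0, 0, -40], "roll": 0, "grip": 0},
    {"xyz": [0, 0, -40], "roll": 0, "grip": 0},
    {"xyz": [0, 0, -40], "roll": 0, "grip": 0}
  ]
}}

```text
time_s: 7.75
position: [0.4901, -0.3647, 0.2315]
tcp_rot: [[0.961, 0.278, -0.001], [0.278, -0.961, 0.002], [-0.001, -0.002, -1.0]]
force: [0.4, -0.2, -0.6]
opening: 0.215
grasp_force: 29.9
```

>>> {"method": "move_arm", "body": {
  "increments": [
    {"xyz": [0, 0, -40], "roll": 0, "grip": 0},
    {"xyz": [0, 0, -20], "roll": 0, "grip": 0},
    {"xyz": [0, 0, 0], "roll": 0, "grip": 0}
  ]
}}

```text
time_s: 8.0
position: [0.493, -0.3677, 0.2968]
tcp_rot: [[0.96, 0.278, 0.008], [0.278, -0.96, -0.009], [0.006, 0.01, -1.0]]
force: [0.2, -0.2, 0.2]
opening: 0.214
grasp_force: 29.9
```

Run:
```python
from h import *
from scipy.optimize import least_squares
for n in("top","scene"):
    im=cv2.imread(f"pics/{n}.png"); g=im.max(2).astype(float)
    K,R,t=cam(n); C=-R.T@t
    # orthorectify plate plane z=.217
    xs=np.arange(.48,.66,.0005); ys=np.arange(-.12,.06,.0005)
    X,Y=np.meshgrid(xs,ys,indexing="ij"); W=np.stack([X,Y,np.full_like(X,.217)],-1)
    p=(W@R.T+t)@K.T; u=(p[...,0]/p[...,2]).astype(np.float32); v=(p[...,1]/p[...,2]).astype(np.float32)
    o=cv2.remap(im,u,v,cv2.INTER_CUBIC); og=o.max(2).astype(float)
    m=(np.hypot(X-.522,Y+.0445)<.018); w=np.where(m,np.clip(np.median(og[m])-15-og,0,None),0)
    print(n,"hole",(w*X).sum()/w.sum(),(w*Y).sum()/w.sum(),"depth",np.median(og[m])-og[m].min())
    cv2.imwrite(f"pics/o_{n}.png",np.flip(o,(0,1)))
a=np.hstack([cv2.imread("pics/o_top.png"),cv2.imread("pics/o_scene.png")]); cv2.imwrite("pics/o.png",a)
print(bot.read_state()["position"])
```

```text
top hole 0.5212557915490433 -0.04450610521127384 depth 105.0
scene hole 0.5213254056870626 -0.04382577787702837 depth 57.0
[ 0.49303882 -0.36765676  0.29677115]
```

View pics/o.png

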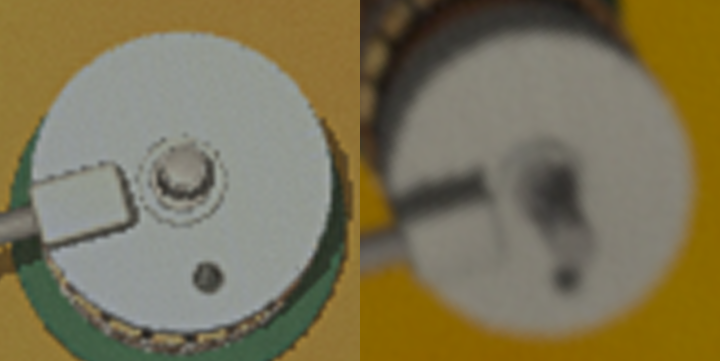

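The rectified plate view shows the hole at (208,277) on the left (top camera) and (566,279) on the right (scene camera). Both give about (0.5213,-0.0442), with the axis at (0.569,-0.030). Next I'll carry the pin over the hole.

>>> {"method": "move_arm", "body": {
  "increments": [
    {"xyz": [13.1, -33.4, 0], "roll": 0, "grip": 0},
    {"xyz": [13.1, -33.4, 0], "roll": 0, "grip": 0},
    {"xyz": [13.1, -33.4, 0], "roll": 0, "grip": 0},
    {"xyz": [13.1, -33.4, 0], "roll": 0, "grip": 0},
    {"xyz": [13.1, -33.4, 0], "roll": 0, "grip": 0}
  ]
}}

```text
time_s: 8.42
position: [0.5059, -0.1847, 0.2886]
tcp_rot: [[0.961, 0.277, -0.003], [0.277, -0.961, 0.002], [-0.003, -0.003, -1.0]]
force: [-0.3, -0.2, -0.1]
opening: 0.212
grasp_force: 29.9
```

>>> {"method": "move_arm", "body": {
  "increments": [
    {"xyz": [13.1, -33.4, 0], "roll": 0, "grip": 0},
    {"xyz": [13.1, -33.4, 0], "roll": 0, "grip": 0},
    {"xyz": [13.1, -33.4, 0], "roll": 0, "grip": 0},
    {"xyz": [13.1, -33.4, 0], "roll": 0, "grip": 0},
    {"xyz": [0, 0, 0], "roll": 0, "grip": 0}
  ]
}}

```text
time_s: 8.83
position: [0.5185, -0.0374, 0.2888]
tcp_rot: [[0.959, 0.284, -0.004], [0.284, -0.959, 0.005], [-0.003, -0.006, -1.0]]
force: [-0.5, -0.7, 0.1]
opening: 0.213
grasp_force: 29.9
```

>>> {"method": "move_arm", "body": {
  "increments": [
    {"xyz": [0, 0, 0], "roll": 0, "grip": 0},
    {"xyz": [0, 0, 0], "roll": 0, "grip": 0},
    {"xyz": [0, 0, 0], "roll": 0, "grip": 0}
  ]
}}

```text
time_s: 9.08
position: [0.5201, -0.045, 0.2896]
tcp_rot: [[0.961, 0.277, -0.001], [0.277, -0.961, -0.0], [-0.001, -0.0, -1.0]]
force: [-0.5, -0.6, -1.8]
opening: 0.216
grasp_force: 29.9
```

>>> {"method": "move_arm", "body": {
  "increments": [
    {"xyz": [1.4, -0.4, 15], "roll": 0, "grip": 0},
    {"xyz": [0, 0, 14], "roll": 0, "grip": 0},
    {"xyz": [0, 0, 5], "roll": 0, "grip": 0},
    {"xyz": [0, 0, 0], "roll": 0, "grip": 0},
    {"xyz": [0, 0, 0], "roll": 0, "grip": 0}
  ]
}}

```text
time_s: 9.5
position: [0.5217, -0.0443, 0.2562]
tcp_rot: [[0.961, 0.277, -0.001], [0.277, -0.961, 0.0], [-0.001, -0.0, -1.0]]
force: [-0.1, 1.8, -0.6]
opening: 0.215
grasp_force: 29.9
```

Run:
```python
from h import *
s=bot.read_state(); print(s["position"].round(4),s["force"].round(2))
n="scene"; im,d=bot.capture(n)
cv2.imwrite("pics/s3.png",cv2.resize(cv2.cvtColor(im[120:230,210:350],cv2.COLOR_RGB2BGR),None,fx=5,fy=5,interpolation=2))
K,R,t=cam(n)
p=(np.array([[.5213,-.0442,.217],[.5213,-.0442,.243]])@R.T+t)@K.T; print(((p[:,:2]/p[:,2:]-[210,120])*5).round())
```

```text
[ 0.5217 -0.0443  0.2562] [-0.08  1.8  -0.61]
[[280. 189.]
 [280. 165.]]
```

View pics/s3.png

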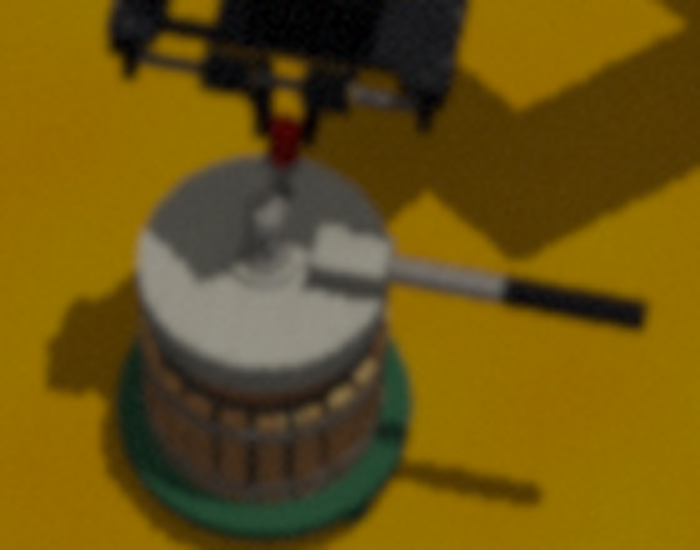

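The crop shows the pin upright in the gripper, its foot at about (280,190), right over the projected hole. Lowering gently.

>>> {"method": "move_arm", "body": {
  "increments": [
    {"xyz": [0, 0, 1.5], "roll": 0, "grip": 0},
    {"xyz": [0, 0, 1.5], "roll": 0, "grip": 0},
    {"xyz": [0, 0, 1.5], "roll": 0, "grip": 0},
    {"xyz": [0, 0, 0.5], "roll": 0, "grip": 0},
    {"xyz": [0, 0, 0], "roll": 0, "grip": 0}
  ]
}}

```text
time_s: 9.97
position: [0.5216, -0.0433, 0.2513]
tcp_rot: [[0.961, 0.278, -0.0], [0.278, -0.961, 0.0], [-0.0, -0.0, -1.0]]
force: [0.9, -1.2, -0.4]
opening: 0.212
grasp_force: 29.9
```

>>> {"method": "move_arm", "body": {
  "increments": [
    {"xyz": [0, 0, 1], "roll": 0, "grip": 0},
    {"xyz": [0, 0, 1], "roll": 0, "grip": 0},
    {"xyz": [0, 0, 1], "roll": 0, "grip": 0},
    {"xyz": [0, 0, 0], "roll": 0, "grip": 0}
  ]
}}

```text
time_s: 10.3
position: [0.5215, -0.0433, 0.2481]
tcp_rot: [[0.961, 0.278, -0.001], [0.278, -0.961, 0.0], [-0.001, -0.0, -1.0]]
force: [-0.6, 0.4, -0.3]
opening: 0.214
grasp_force: 29.9
```

In the hole, with no contact force. Continuing down to the crown, expected near TCP z = 0.2384.

>>> {"method": "move_arm", "body": {
  "increments": [
    {"xyz": [0, 0, 2], "roll": 0, "grip": 0},
    {"xyz": [0, 0, 2], "roll": 0, "grip": 0},
    {"xyz": [0, 0, 2], "roll": 0, "grip": 0},
    {"xyz": [0, 0, 1], "roll": 0, "grip": 0},
    {"xyz": [0, 0, 0], "roll": 0, "grip": 0}
  ]
}}

```text
time_s: 10.72
position: [0.5215, -0.0433, 0.2409]
tcp_rot: [[0.961, 0.278, -0.001], [0.278, -0.961, 0.0], [-0.001, -0.0, -1.0]]
force: [-0.1, 0.6, -0.7]
opening: 0.211
grasp_force: 29.9
```

>>> {"method": "move_arm", "body": {
  "increments": [
    {"xyz": [0, 0, 1], "roll": 0, "grip": 0},
    {"xyz": [0, 0, 1], "roll": 0, "grip": 0},
    {"xyz": [0, 0, 1], "roll": 0, "grip": 0},
    {"xyz": [0, 0, 0], "roll": 0, "grip": 0}
  ]
}}

```text
time_s: 11.05
position: [0.5216, -0.0433, 0.2382]
tcp_rot: [[0.961, 0.278, -0.0], [0.278, -0.961, 0.0], [-0.0, -0.0, -1.0]]
force: [-0.2, -0.7, -0.2]
opening: 0.211
grasp_force: 29.9
```

>>> {"method": "move_arm", "body": {
  "increments": [
    {"xyz": [0, 0, 0.5], "roll": 0, "grip": 0},
    {"xyz": [0, 0, 0.5], "roll": 0, "grip": 0},
    {"xyz": [0, 0, 0], "roll": 0, "grip": 0}
  ]
}}

```text
time_s: 11.3
position: [0.522, -0.0433, 0.2377]
tcp_rot: [[0.961, 0.278, 0.001], [0.278, -0.961, -0.0], [0.001, 0.0, -1.0]]
force: [0.0, 0.4, 0.7]
opening: 0.212
grasp_force: 29.9
```

>>> {"method": "move_arm", "body": {
  "increments": [
    {"xyz": [0, 0, 0.5], "roll": 0, "grip": 0},
    {"xyz": [0, 0, 0.5], "roll": 0, "grip": 0},
    {"xyz": [0, 0, 0], "roll": 0, "grip": 0}
  ]
}}

```text
time_s: 11.55
position: [0.5226, -0.0434, 0.2376]
tcp_rot: [[0.961, 0.278, 0.003], [0.278, -0.961, -0.0], [0.002, 0.001, -1.0]]
force: [-1.0, 1.2, 5.7]
opening: 0.21
grasp_force: 30.0
```

Crown contact: 5.7 N at about 1.2 mm of offset, so roughly 5 N/mm. Now I'll sweep clockwise in small steps.

>>> {"method": "move_arm", "body": {
  "increments": [
    {"xyz": [0, -1, 0], "roll": 0.02, "grip": 0},
    {"xyz": [0, -1, 0], "roll": 0.02, "grip": 0},
    {"xyz": [0, -1, 0], "roll": 0.02, "grip": 0},
    {"xyz": [0, -1, 0], "roll": 0.02, "grip": 0}
  ]
}}

```text
time_s: 11.88
position: [0.5222, -0.0411, 0.2375]
tcp_rot: [[0.98, 0.2, 0.004], [0.2, -0.98, -0.004], [0.003, 0.005, -1.0]]
force: [0.7, -3.7, 4.6]
opening: 0.209
grasp_force: 30.4
```

>>> {"method": "move_arm", "body": {
  "increments": [
    {"xyz": [0, -1, 0], "roll": 0.02, "grip": 0},
    {"xyz": [0, -1, 0], "roll": 0.02, "grip": 0},
    {"xyz": [0, -1, 0], "roll": 0.02, "grip": 0},
    {"xyz": [0, -1, 0], "roll": 0.02, "grip": 0}
  ]
}}

```text
time_s: 12.22
position: [0.5216, -0.0379, 0.2375]
tcp_rot: [[0.993, 0.121, 0.004], [0.121, -0.993, -0.005], [0.003, 0.006, -1.0]]
force: [-0.3, -4.7, 4.6]
opening: 0.215
grasp_force: 30.6
```

>>> {"method": "move_arm", "body": {
  "increments": [
    {"xyz": [0, -1, 0], "roll": 0.02, "grip": 0},
    {"xyz": [0, -1, 0], "roll": 0.02, "grip": 0},
    {"xyz": [0, -1, 0], "roll": 0.02, "grip": 0},
    {"xyz": [0, -1, 0], "roll": 0.02, "grip": 0}
  ]
}}

```text
time_s: 12.55
position: [0.5211, -0.034, 0.2375]
tcp_rot: [[0.999, 0.041, 0.003], [0.041, -0.999, -0.005], [0.003, 0.006, -1.0]]
force: [-0.4, -5.1, 6.0]
opening: 0.211
grasp_force: 30.7
```

>>> {"method": "move_arm", "body": {
  "increments": [
    {"xyz": [0, -1, 0], "roll": 0.02, "grip": 0},
    {"xyz": [0, -1, 0], "roll": 0.02, "grip": 0},
    {"xyz": [0, -1, 0], "roll": 0.02, "grip": 0},
    {"xyz": [0, -1, 0], "roll": 0.02, "grip": 0}
  ]
}}

```text
time_s: 12.88
position: [0.5208, -0.0301, 0.2374]
tcp_rot: [[0.999, -0.039, 0.003], [-0.039, -0.999, -0.006], [0.003, 0.006, -1.0]]
force: [-0.3, -5.3, 6.7]
opening: 0.21
grasp_force: 30.7
```

>>> {"method": "move_arm", "body": {
  "increments": [
    {"xyz": [0, -1, 0], "roll": 0.02, "grip": 0},
    {"xyz": [0, -1, 0], "roll": 0.02, "grip": 0},
    {"xyz": [0, -1, 0], "roll": 0.02, "grip": 0},
    {"xyz": [0, -1, 0], "roll": 0.02, "grip": 0}
  ]
}}

```text
time_s: 13.22
position: [0.5208, -0.0261, 0.2374]
tcp_rot: [[0.993, -0.119, 0.002], [-0.119, -0.993, -0.006], [0.003, 0.005, -1.0]]
force: [-0.5, -5.7, 6.3]
opening: 0.217
grasp_force: 30.8
```

>>> {"method": "move_arm", "body": {
  "increments": [
    {"xyz": [0, -1, 0], "roll": 0.02, "grip": 0},
    {"xyz": [0, -1, 0], "roll": 0.02, "grip": 0},
    {"xyz": [0, -1, 0], "roll": 0.02, "grip": 0},
    {"xyz": [0, -1, 0], "roll": 0.02, "grip": 0}
  ]
}}

```text
time_s: 13.55
position: [0.5211, -0.0217, 0.2373]
tcp_rot: [[0.98, -0.198, 0.002], [-0.198, -0.98, -0.005], [0.002, 0.004, -1.0]]
force: [-0.4, -3.5, 6.4]
opening: 0.215
grasp_force: 30.6
```

>>> {"method": "move_arm", "body": {
  "increments": [
    {"xyz": [0, -1, 0], "roll": 0.02, "grip": 0},
    {"xyz": [0, -1, 0], "roll": 0.02, "grip": 0},
    {"xyz": [0, -1, 0], "roll": 0.02, "grip": 0}
  ]
}}

```text
time_s: 13.8
position: [0.5214, -0.0182, 0.237]
tcp_rot: [[0.967, -0.256, 0.001], [-0.256, -0.967, -0.003], [0.002, 0.003, -1.0]]
force: [-2.1, -4.1, 3.9]
opening: 0.213
grasp_force: 30.6
```

>>> {"method": "move_arm", "body": {
  "increments": [
    {"xyz": [0, -1, 0], "roll": 0.02, "grip": 0},
    {"xyz": [0, -1, 0], "roll": 0.02, "grip": 0}
  ]
}}

```text
time_s: 13.97
position: [0.5214, -0.0147, 0.236]
tcp_rot: [[0.955, -0.296, -0.001], [-0.296, -0.955, 0.0], [-0.001, -0.0, -1.0]]
force: [0.7, -1.4, -0.4]
opening: 0.211
grasp_force: 30.0
```

It dropped: z fell to 0.2360 and the force is gone. Lowering gently.

>>> {"method": "move_arm", "body": {
  "increments": [
    {"xyz": [0, 0, 0.7], "roll": 0, "grip": 0},
    {"xyz": [0, 0, 0.7], "roll": 0, "grip": 0},
    {"xyz": [0, 0, 0], "roll": 0, "grip": 0}
  ]
}}

```text
time_s: 14.22
position: [0.5211, -0.0137, 0.2341]
tcp_rot: [[0.956, -0.294, -0.002], [-0.294, -0.956, 0.002], [-0.002, -0.001, -1.0]]
force: [0.2, 0.7, -1.0]
opening: 0.213
grasp_force: 29.9
```

>>> {"method": "move_arm", "body": {
  "increments": [
    {"xyz": [0, 0, 1], "roll": 0, "grip": 0},
    {"xyz": [0, 0, 1], "roll": 0, "grip": 0},
    {"xyz": [0, 0, 1], "roll": 0, "grip": 0},
    {"xyz": [0, 0, 1], "roll": 0, "grip": 0},
    {"xyz": [0, 0, 0], "roll": 0, "grip": 0}
  ]
}}

```text
time_s: 14.63
position: [0.5215, -0.0145, 0.2307]
tcp_rot: [[0.956, -0.294, -0.0], [-0.294, -0.956, 0.001], [-0.001, -0.0, -1.0]]
force: [0.9, 1.3, -0.9]
opening: 0.213
grasp_force: 29.9
```

>>> {"method": "move_arm", "body": {
  "increments": [
    {"xyz": [0, 0, 1], "roll": 0, "grip": 0},
    {"xyz": [0, 0, 1], "roll": 0, "grip": 0},
    {"xyz": [0, 0, 1], "roll": 0, "grip": 0},
    {"xyz": [0, 0, 0], "roll": 0, "grip": 0}
  ]
}}

```text
time_s: 14.97
position: [0.5216, -0.0147, 0.2278]
tcp_rot: [[0.956, -0.294, -0.0], [-0.294, -0.956, 0.0], [-0.0, -0.0, -1.0]]
force: [0.3, 0.2, -0.0]
opening: 0.214
grasp_force: 29.9
```

>>> {"method": "move_arm", "body": {
  "increments": [
    {"xyz": [0, 0, 1], "roll": 0, "grip": 0},
    {"xyz": [0, 0, 1], "roll": 0, "grip": 0},
    {"xyz": [0, 0, 0.5], "roll": 0, "grip": 0},
    {"xyz": [0, 0, 0], "roll": 0, "grip": 0}
  ]
}}

```text
time_s: 15.3
position: [0.5221, -0.015, 0.2262]
tcp_rot: [[0.956, -0.294, 0.001], [-0.294, -0.956, -0.001], [0.001, 0.0, -1.0]]
force: [-0.9, 0.4, 4.2]
opening: 0.214
grasp_force: 29.9
```

Seated contact at 4 N, 11.4 mm below the crown. Easing off the force, then releasing the knob.

>>> {"method": "move_arm", "body": {
  "increments": [
    {"xyz": [0, 0, 0.5], "roll": 0, "grip": 0},
    {"xyz": [0, 0, 0], "roll": 0, "grip": 0},
    {"xyz": [0, 0, -0.9], "roll": 0, "grip": 0},
    {"xyz": [0, 0, 0], "roll": 0, "grip": 30},
    {"xyz": [0, 0, 0], "roll": 0, "grip": 45}
  ]
}}

```text
time_s: 15.72
position: [0.5214, -0.0148, 0.2256]
tcp_rot: [[0.956, -0.294, -0.001], [-0.294, -0.956, -0.0], [-0.0, 0.0, -1.0]]
force: [0.9, -0.4, -0.6]
opening: 0.297
grasp_force: 0.0
```

>>> {"method": "move_arm", "body": {
  "increments": [
    {"xyz": [0, 0, 0], "roll": 0, "grip": 50},
    {"xyz": [0, 0, 0], "roll": 0, "grip": 50},
    {"xyz": [0, 0, 0], "roll": 0, "grip": 50},
    {"xyz": [0, 0, 0], "roll": 0, "grip": 50}
  ]
}}

```text
time_s: 16.05
position: [0.5215, -0.0147, 0.2256]
tcp_rot: [[0.956, -0.294, -0.001], [-0.294, -0.956, 0.0], [-0.001, 0.0, -1.0]]
force: [-0.5, 0.3, 0.9]
opening: 0.486
grasp_force: 0.0
```

>>> {"method": "move_arm", "body": {
  "increments": [
    {"xyz": [0, 0, -10], "roll": 0, "grip": 50},
    {"xyz": [0, 0, -30], "roll": 0, "grip": 50},
    {"xyz": [0, 0, -40], "roll": 0, "grip": 50},
    {"xyz": [0, 0, -20], "roll": 0, "grip": 50},
    {"xyz": [0, 0, 0], "roll": 0, "grip": 50}
  ]
}}

```text
time_s: 16.47
position: [0.5251, -0.0155, 0.3322]
tcp_rot: [[0.956, -0.294, 0.012], [-0.294, -0.956, -0.003], [0.013, -0.001, -1.0]]
force: [-0.2, 0.2, 0.1]
opening: 0.5
grasp_force: 0.0
```

Run:
```python
from h import *
print(bot.read_state()["position"].round(4))
for n in("scene","top"):
    im,d=bot.capture(n); hsv=cv2.cvtColor(im,cv2.COLOR_RGB2HSV)
    P=np.full(im.shape,np.nan); P[d>0]=cloud(n,d,np.ones_like(d,bool))
    red=((hsv[...,0]<8)|(hsv[...,0]>172))&(hsv[...,1]>120)&(hsv[...,2]>30)&(np.hypot(P[...,0]-.52,P[...,1]+.015)<.04)
    if red.any(): print(n,red.sum(),P[red].mean(0).round(4),P[red].max(0).round(4))
    x,y,z=P[...,0],P[...,1],P[...,2]
    m=(z>.222)&(z<.245)&(np.hypot(x-.569,y+.03)>.095)&(np.hypot(x-.569,y+.03)<.24)&(y>-.02)&(d>0)
    q=P[m]; r=cv2.minAreaRect(q[:,:2].astype(np.float32)*1000); c=q[:,:2].mean(0)
    print(n,"lever",m.sum(),c.round(4),np.round(r[0],1),np.round(r[1],1),"ang",np.degrees(np.arctan2(c[1]+.03,c[0]-.569)).round(1))
    if n=="scene": cv2.imwrite("pics/s4.png",cv2.resize(cv2.cvtColor(im[110:230,210:350],cv2.COLOR_RGB2BGR),None,fx=5,fy=5,interpolation=2))
```

```text
[ 0.5251 -0.0155  0.3322]
scene 45 [ 0.5267 -0.0137  0.2482] [ 0.5319 -0.007   0.2623]
scene lever 270 [0.6201 0.1269] [617.4 123.8] [132.   19.8] ang 72.0
top lever 360 [0.6205 0.1398] [621. 139.] [96.1 19.3] ang 73.1
```

View pics/s4.png

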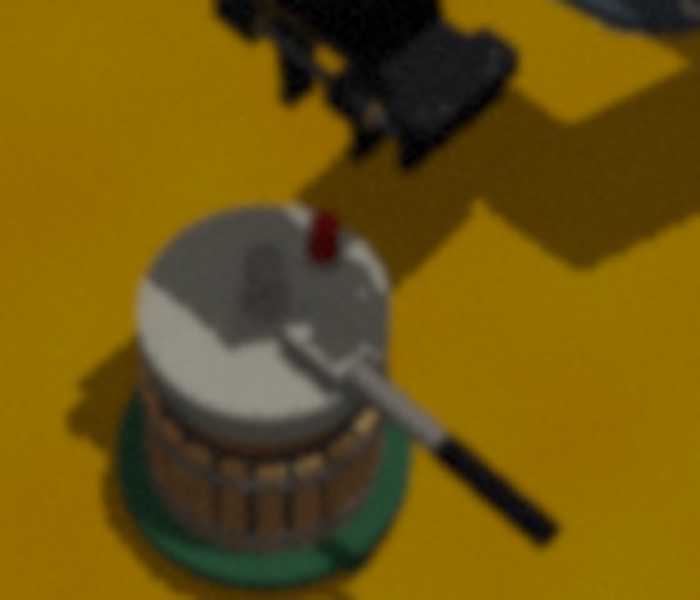

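The crop shows the knob low on the plate at (325,238) and the lever pointing to the lower right. Measured lever angle is 72.5°, matching the pin at 162.3°, so the pin is seated. Now I'll turn the tool and go above the lever sleeve.

>>> {"method": "move_arm", "body": {
  "increments": [
    {"xyz": [0, 0, 0], "roll": -0.125, "grip": 100},
    {"xyz": [0, 0, 0], "roll": -0.125, "grip": 100},
    {"xyz": [0, 0, 0], "roll": -0.125, "grip": 100},
    {"xyz": [0, 0, 0], "roll": -0.125, "grip": 100},
    {"xyz": [0, 0, 0], "roll": -0.125, "grip": 100}
  ]
}}

```text
time_s: 16.98
position: [0.5204, -0.0145, 0.324]
tcp_rot: [[0.945, 0.327, -0.004], [0.327, -0.945, 0.001], [-0.004, -0.002, -1.0]]
force: [0.3, 0.2, -0.2]
opening: 0.792
grasp_force: 0.0
```

>>> {"method": "move_arm", "body": {
  "increments": [
    {"xyz": [0, 0, 0], "roll": -0.125, "grip": 100},
    {"xyz": [0, 0, 0], "roll": -0.125, "grip": 100},
    {"xyz": [0, 0, 0], "roll": -0.125, "grip": 100},
    {"xyz": [0, 0, 0], "roll": -0.125, "grip": 100},
    {"xyz": [0, 0, 0], "roll": -0.125, "grip": 100}
  ]
}}

```text
time_s: 17.4
position: [0.5204, -0.0145, 0.324]
tcp_rot: [[0.575, 0.818, -0.004], [0.818, -0.575, 0.001], [-0.002, -0.004, -1.0]]
force: [0.6, -0.1, -0.1]
opening: 0.993
grasp_force: 0.0
```

>>> {"method": "move_arm", "body": {
  "increments": [
    {"xyz": [0, 0, 0], "roll": -0.125, "grip": 100},
    {"xyz": [0, 0, 0], "roll": -0.125, "grip": 100},
    {"xyz": [0, 0, 0], "roll": -0.06, "grip": 100},
    {"xyz": [0, 0, 0], "roll": 0, "grip": 100}
  ]
}}

```text
time_s: 17.73
position: [0.5204, -0.0145, 0.3241]
tcp_rot: [[0.303, 0.953, -0.004], [0.953, -0.303, 0.001], [-0.0, -0.004, -1.0]]
force: [-0.7, -1.2, 0.5]
opening: 1.0
grasp_force: 0.0
```

>>> {"method": "move_arm", "body": {
  "increments": [
    {"xyz": [34, 10, 0], "roll": 0, "grip": 100},
    {"xyz": [34, 10, 0], "roll": 0, "grip": 100},
    {"xyz": [34, 10, 0], "roll": 0, "grip": 100},
    {"xyz": [34, 10, 0], "roll": 0, "grip": 100},
    {"xyz": [34, 10, 0], "roll": 0, "grip": 100}
  ]
}}

```text
time_s: 18.15
position: [0.6209, 0.1333, 0.3245]
tcp_rot: [[0.306, 0.952, -0.003], [0.952, -0.306, -0.0], [-0.001, -0.003, -1.0]]
force: [0.2, -0.6, -0.2]
opening: 0.997
grasp_force: 0.0
```

>>> {"method": "move_arm", "body": {
  "increments": [
    {"xyz": [0, 0, 0], "roll": 0, "grip": 100},
    {"xyz": [0, 0, 0], "roll": 0, "grip": 100},
    {"xyz": [0, 0, 0], "roll": 0, "grip": 100}
  ]
}}

```text
time_s: 18.4
position: [0.6199, 0.1317, 0.3245]
tcp_rot: [[0.305, 0.952, -0.003], [0.952, -0.305, -0.001], [-0.002, -0.003, -1.0]]
force: [-0.3, -0.2, 0.1]
opening: 1.003
grasp_force: 0.0
```

>>> {"method": "move_arm", "body": {
  "increments": [
    {"xyz": [0, 0, 35], "roll": 0, "grip": 100},
    {"xyz": [0, 0, 35], "roll": 0, "grip": 100},
    {"xyz": [0, 0, 30], "roll": 0, "grip": 100},
    {"xyz": [0, 0, 12], "roll": 0, "grip": 100},
    {"xyz": [0, 0, 0], "roll": 0, "grip": 32}
  ]
}}

```text
time_s: 18.82
position: [0.617, 0.1301, 0.2097]
tcp_rot: [[0.307, 0.952, -0.01], [0.952, -0.307, -0.001], [-0.004, -0.009, -1.0]]
force: [0.0, -0.3, -0.3]
opening: 0.974
grasp_force: 0.0
```

>>> {"method": "move_arm", "body": {
  "increments": [
    {"xyz": [0, 0, 0], "roll": 0, "grip": 32},
    {"xyz": [0, 0, 0], "roll": 0, "grip": 32},
    {"xyz": [0, 0, 0], "roll": 0, "grip": 32},
    {"xyz": [0, 0, 0], "roll": 0, "grip": 32},
    {"xyz": [0, 0, 0], "roll": 0, "grip": 32}
  ]
}}

```text
time_s: 19.23
position: [0.6216, 0.1319, 0.2153]
tcp_rot: [[0.304, 0.953, 0.003], [0.953, -0.304, 0.0], [0.001, 0.002, -1.0]]
force: [-0.5, 0.1, -0.2]
opening: 0.631
grasp_force: 0.0
```

>>> {"method": "move_arm", "body": {
  "increments": [
    {"xyz": [0, 0, 0], "roll": 0, "grip": 32},
    {"xyz": [0, 0, 0], "roll": 0, "grip": 32},
    {"xyz": [0, 0, 0], "roll": 0, "grip": 32},
    {"xyz": [0, 0, 0], "roll": 0, "grip": 32},
    {"xyz": [0, 0, 0], "roll": 0, "grip": 32}
  ]
}}

```text
time_s: 19.65
position: [0.6209, 0.132, 0.2138]
tcp_rot: [[0.304, 0.953, -0.0], [0.953, -0.304, -0.0], [-0.0, -0.0, -1.0]]
force: [0.5, -0.1, -0.0]
opening: 0.338
grasp_force: 0.0
```

Caged on the lever. Driving it clockwise.

>>> {"method": "move_arm", "body": {
  "increments": [
    {"xyz": [-0.1, 4.2, 0], "roll": 0.025, "grip": 32},
    {"xyz": [-0.1, 4.2, 0], "roll": 0.025, "grip": 32},
    {"xyz": [-0.1, 4.2, 0], "roll": 0.025, "grip": 32},
    {"xyz": [-0.1, 4.2, 0], "roll": 0.025, "grip": 32},
    {"xyz": [-0.1, 4.2, 0], "roll": 0.025, "grip": 32}
  ]
}}

```text
time_s: 20.07
position: [0.6365, 0.1259, 0.2132]
tcp_rot: [[0.423, 0.906, -0.01], [0.906, -0.423, 0.004], [-0.001, -0.011, -1.0]]
force: [-11.0, 5.5, 5.2]
opening: 0.32
grasp_force: 6.6
```

>>> {"method": "move_arm", "body": {
  "increments": [
    {"xyz": [-0.1, 4.2, 0], "roll": 0.025, "grip": 32},
    {"xyz": [-0.1, 4.2, 0], "roll": 0.025, "grip": 32},
    {"xyz": [-0.1, 4.2, 0], "roll": 0.025, "grip": 32},
    {"xyz": [-0.1, 4.2, 0], "roll": 0.025, "grip": 32},
    {"xyz": [-0.1, 4.2, 0], "roll": 0.025, "grip": 32}
  ]
}}

```text
time_s: 20.48
position: [0.6536, 0.1175, 0.2132]
tcp_rot: [[0.532, 0.847, -0.012], [0.847, -0.532, 0.006], [-0.001, -0.014, -1.0]]
force: [-9.7, 7.6, 5.0]
opening: 0.324
grasp_force: 6.4
```

12 N at the grip means the nut is turning. Continuing.

>>> {"method": "move_arm", "body": {
  "increments": [
    {"xyz": [-0.1, 4.2, 0], "roll": 0.025, "grip": 32},
    {"xyz": [-0.1, 4.2, 0], "roll": 0.025, "grip": 32},
    {"xyz": [-0.1, 4.2, 0], "roll": 0.025, "grip": 32},
    {"xyz": [-0.1, 4.2, 0], "roll": 0.025, "grip": 32},
    {"xyz": [-0.1, 4.2, 0], "roll": 0.025, "grip": 32}
  ]
}}

```text
time_s: 20.9
position: [0.6714, 0.1063, 0.2133]
tcp_rot: [[0.633, 0.774, -0.01], [0.774, -0.633, 0.008], [0.0, -0.013, -1.0]]
force: [-7.5, 10.0, 4.0]
opening: 0.322
grasp_force: 6.2
```

>>> {"method": "move_arm", "body": {
  "increments": [
    {"xyz": [-0.1, 4.2, 0], "roll": 0.025, "grip": 32},
    {"xyz": [-0.1, 4.2, 0], "roll": 0.025, "grip": 32},
    {"xyz": [-0.1, 4.2, 0], "roll": 0.025, "grip": 32},
    {"xyz": [-0.1, 4.2, 0], "roll": 0.025, "grip": 32},
    {"xyz": [-0.1, 4.2, 0], "roll": 0.025, "grip": 32}
  ]
}}

```text
time_s: 21.32
position: [0.6877, 0.093, 0.2134]
tcp_rot: [[0.725, 0.689, -0.008], [0.689, -0.724, 0.01], [0.001, -0.013, -1.0]]
force: [-6.3, 11.9, 3.4]
opening: 0.322
grasp_force: 6.0
```

>>> {"method": "move_arm", "body": {
  "increments": [
    {"xyz": [-0.1, 4.2, 0], "roll": 0.025, "grip": 32},
    {"xyz": [-0.1, 4.2, 0], "roll": 0.025, "grip": 32},
    {"xyz": [-0.1, 4.2, 0], "roll": 0.025, "grip": 32},
    {"xyz": [-0.1, 4.2, 0], "roll": 0.025, "grip": 32},
    {"xyz": [-0.1, 4.2, 0], "roll": 0.025, "grip": 32}
  ]
}}

```text
time_s: 21.73
position: [0.7023, 0.0777, 0.2134]
tcp_rot: [[0.805, 0.594, -0.005], [0.594, -0.805, 0.012], [0.003, -0.012, -1.0]]
force: [-4.2, 12.4, 1.9]
opening: 0.323
grasp_force: 5.7
```

>>> {"method": "move_arm", "body": {
  "increments": [
    {"xyz": [-0.1, 4.2, 0], "roll": 0.025, "grip": 32},
    {"xyz": [-0.1, 4.2, 0], "roll": 0.025, "grip": 32},
    {"xyz": [-0.1, 4.2, 0], "roll": 0.025, "grip": 32},
    {"xyz": [-0.1, 4.2, 0], "roll": 0.025, "grip": 32},
    {"xyz": [-0.1, 4.2, 0], "roll": 0.025, "grip": 32}
  ]
}}

```text
time_s: 22.15
position: [0.7148, 0.0606, 0.2135]
tcp_rot: [[0.872, 0.489, -0.002], [0.489, -0.872, 0.013], [0.005, -0.012, -1.0]]
force: [-0.5, 14.5, 1.2]
opening: 0.325
grasp_force: 5.4
```

>>> {"method": "move_arm", "body": {
  "increments": [
    {"xyz": [-0.1, 4.2, 0], "roll": 0.025, "grip": 32},
    {"xyz": [-0.1, 4.2, 0], "roll": 0.025, "grip": 32},
    {"xyz": [-0.1, 4.2, 0], "roll": 0.025, "grip": 32},
    {"xyz": [-0.1, 4.2, 0], "roll": 0.025, "grip": 32},
    {"xyz": [-0.1, 4.2, 0], "roll": 0.025, "grip": 32}
  ]
}}

```text
time_s: 22.57
position: [0.7248, 0.0416, 0.2139]
tcp_rot: [[0.926, 0.377, 0.001], [0.377, -0.926, 0.013], [0.005, -0.012, -1.0]]
force: [-0.3, 14.0, 1.9]
opening: 0.324
grasp_force: 5.3
```

>>> {"method": "move_arm", "body": {
  "increments": [
    {"xyz": [0, -3, 0], "roll": 0, "grip": 32},
    {"xyz": [0, -3, 0], "roll": 0, "grip": 80},
    {"xyz": [0, 0, 0], "roll": 0, "grip": 80},
    {"xyz": [0, 0, 0], "roll": 0, "grip": 80},
    {"xyz": [0, 0, 0], "roll": 0, "grip": 80}
  ]
}}

```text
time_s: 22.98
position: [0.7225, 0.0386, 0.2138]
tcp_rot: [[0.926, 0.377, 0.0], [0.377, -0.926, -0.002], [-0.0, 0.002, -1.0]]
force: [-0.3, 0.6, 0.1]
opening: 0.542
grasp_force: 0.0
```

>>> {"method": "move_arm", "body": {
  "increments": [
    {"xyz": [0, 0, 0], "roll": 0, "grip": 80},
    {"xyz": [0, 0, 0], "roll": 0, "grip": 80},
    {"xyz": [0, 0, 0], "roll": 0, "grip": 80},
    {"xyz": [0, 0, 0], "roll": 0, "grip": 80}
  ]
}}

```text
time_s: 23.32
position: [0.7221, 0.039, 0.2136]
tcp_rot: [[0.926, 0.377, -0.0], [0.377, -0.926, -0.0], [-0.001, 0.0, -1.0]]
force: [0.3, -0.3, 0.4]
opening: 0.777
grasp_force: 0.0
```

>>> {"method": "move_arm", "body": {
  "increments": [
    {"xyz": [0, 0, -15], "roll": 0, "grip": 80},
    {"xyz": [0, 0, -35], "roll": 0, "grip": 80},
    {"xyz": [0, 0, -35], "roll": 0, "grip": 80},
    {"xyz": [0, 0, -25], "roll": 0, "grip": 80},
    {"xyz": [0, 0, 0], "roll": 0, "grip": 80}
  ]
}}

```text
time_s: 23.73
position: [0.7256, 0.0392, 0.3321]
tcp_rot: [[0.926, 0.377, 0.014], [0.377, -0.926, -0.002], [0.013, 0.007, -1.0]]
force: [0.2, -0.9, 1.8]
opening: 0.802
grasp_force: 0.0
```

>>> {"method": "move_arm", "body": {
  "increments": [
    {"xyz": [0, -40, 0], "roll": 0, "grip": 80},
    {"xyz": [0, -40, 0], "roll": 0, "grip": 80},
    {"xyz": [0, -40, 0], "roll": 0, "grip": 80},
    {"xyz": [0, -40, 0], "roll": 0, "grip": 80},
    {"xyz": [0, 0, 0], "roll": 0, "grip": 80}
  ]
}}

```text
time_s: 24.15
position: [0.6578, 0.1953, 0.3236]
tcp_rot: [[0.923, 0.384, -0.003], [0.384, -0.923, 0.004], [-0.001, -0.005, -1.0]]
force: [-0.6, -0.5, 0.6]
opening: 0.8
grasp_force: 0.0
```

Run:
```python
from h import *
print(bot.read_state()["position"].round(4))
for n in("scene","top"):
    im,d=bot.capture(n); hsv=cv2.cvtColor(im,cv2.COLOR_RGB2HSV)
    P=np.full(im.shape,np.nan); P[d>0]=cloud(n,d,np.ones_like(d,bool))
    x,y,z=P[...,0],P[...,1],P[...,2]; r=np.hypot(x-.569,y+.03)
    red=((hsv[...,0]<8)|(hsv[...,0]>172))&(hsv[...,1]>120)&(hsv[...,2]>30)&(r<.09)&(z>.2)
    if red.any(): q=P[red]; print(n,"red",len(q),q.mean(0).round(4),q.max(0).round(3))
    m=(z>.222)&(z<.245)&(r>.095)&(r<.24)&(x>.6)
    c=P[m][:,:2].mean(0); print(n,"lever",m.sum(),c.round(3),np.degrees(np.arctan2(c[1]+.03,c[0]-.569)).round(1))
    if n=="scene": a=im[110:230,210:350]
    else: b=im[130:250,200:340]
cv2.imwrite("pics/e.png",cv2.resize(cv2.cvtColor(np.vstack([a,b]),cv2.COLOR_RGB2BGR),None,fx=2.5,fy=2.5,interpolation=2))
```

```text
[0.6578 0.1953 0.3236]
scene red 44 [0.5502 0.0153 0.251 ] [0.556 0.022 0.263]
scene lever 271 [0.714 0.052] 29.4
top red 61 [0.544  0.0127 0.2559] [0.553 0.021 0.26 ]
top lever 457 [0.71 0.05] 29.5
```

View pics/e.png

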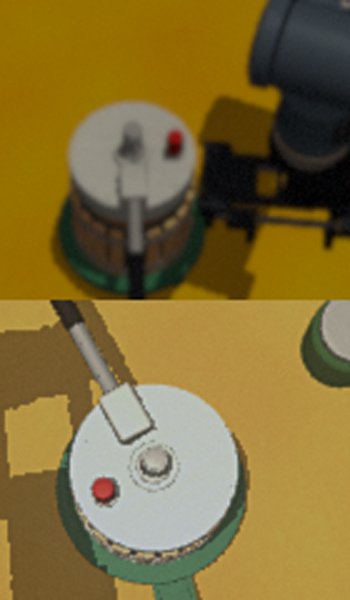

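The final picture shows the knob down on the plate, at (175,140) in the scene view and (103,490) in the top view. The lever has turned to about 29.5° and the gripper is well clear. Knob top is at z = 0.256, so the pin is home. The tool swept about 0.73 rad at the nut's steady driving force, so the nut has turned about that much. Handing in.

```bash
python3 -c "
from rig import bot
print(bot.hand_in())"
```

```text
the job is handed in; nothing more can be done
None
```

I seated the pin fully in a slot before touching the lever, swung the lever to turn the nut about 0.73 rad (estimated) clockwise, released it and handed the job in at about 24 s; no verdict came back.

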